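Clear the jammed bead tube

TASK

Two red beads are jammed at the bottom of the leaning clear tube. Tip the tube fully upright, then take the wooden-handled push rod from its block and push it down inside the tube until both beads have dropped into the blue bowl below. Stand the rod back in its hole in the block, leaving the tube upright, the bowl in its place and the other things on the bench undisturbed.

Things in the scene. Friction and masses are not known exactly. Their poses are not given: they have to be found in the camera images.
- stand: Grey metal bench stand, fixed: base plate 150 x 130 mm, 8 mm thick, with two uprights 12 x 30 mm, 96 mm high, at x = +-62 mm. Origin at the centre of its underside. The tube's pivot axis runs along the stand's x axis, 82 mm above the origin; the tube leans towards the stand's +y.
- tube (a joint): Lean of the clear tube about its pivot, rad: 0 = upright, against a firm stop; starts between 0.36 and 0.6, leaning to the stand's +y (limit 0.7). Stiff hinge (0.12 N m of friction, about 2.5 N at 50 mm above the pivot): it stays where it is left.
- tube_pivot (a point): Point on the tube's axis at the pivot, 82 mm above the table; z runs up along the tube to its mouth. The clear tube is 31 mm outside, 25 mm bore, open at both ends, from 22 mm below this point to 75 mm above it. Two sprung rubber lips pinch the bore to 17 mm at 17 mm below this point; the rod passes between them.
- tube_mouth (a point): Centre of the tube's flared mouth with its yellow collar (36 mm wide inside at the rim, narrowing to the 25 mm bore over the first 12 mm; 43 mm outside), 75 mm along the tube from the pivot: 157 mm above the table when upright. z points out of the mouth.
- bead_a_center (a point): Centre of the lower red bead, a 20 mm ball of 12 g, resting on the rubber lips in the tube. A push of about 3 to 6 N from above forces it through.
- bead_b_center (a point): Centre of the upper red bead, a 20 mm ball of 12 g, lying on the lower one, its top about 20 mm above the tube's pivot. Both beads are through the lips when the rod's lower end is 7 mm or more below the pivot.
- bowl: Blue ceramic bowl, 90 mm across the rim, 38 mm high, loose, standing on the stand's base plate under the tube. Origin at the centre of its underside.
- rod_grip (a point): Centre of the push rod's cylindrical wooden handle, 26 mm diameter, 45 mm tall; z points up, away from the shaft. Below it runs a steel shaft of 12 mm diameter with a flat end 137.5 mm below this point (handle's underside 22.5 mm below it). Rod 90 g; it stands upright in the block at the start.
- rod_tip (a point): Centre of the flat lower end of the push rod, on its axis.
- block_hole (a point): Mouth of the rod's hole, 18 mm diameter, 48 mm deep with a flat floor, 3 mm chamfer, in the middle of the top of the fixed dark wooden tool block (60 x 150 x 60 mm high, long side along y). Two fixed tools stand in the same block 56 mm to either side along its y, tops up to 120 mm above the table.
- glue: Amber glue jar with black cap, 60 mm diameter, 85 mm high, loose; leave alone. Origin at the centre of its underside.
- thread_a: Yellow thread spool, 38 mm diameter, 48 mm high; leave alone. Origin at the centre of its underside.
- thread_b: Blue thread spool, 38 mm diameter, 48 mm high; leave alone. Origin at the centre of its underside.
- mallet: Wooden mallet lying flat, head 85 x 50 x 50 mm, handle 22 mm thick, 170 mm long towards its -x; leave alone. Origin on the underside near the head.
- folder: White bone folder lying flat, 130 x 22 x 6 mm; leave alone. Origin at the centre of its underside.
- beadcup: Empty terracotta cup, 70 mm diameter, 50 mm high; leave alone. Origin at the centre of its underside.
Things that resemble listed ones, but are neither listed nor needed, are in the scene too. Leave any pink or turquoise look-alike of the stand alone.

How it is judged (in metres and radians):
On the way, in this order (a step that is already met when the one before it is completed fails the run):
1. the tube is tipped upright (lean under 0.06 rad) with both beads still in it (value of joint tube below 0.06 rad and z of bead_a_center in the frame of tube_pivot between -0.022 and 0.06 m and z of bead_b_center in the frame of tube_pivot between -0.022 and 0.06 m), for 0.2 s.
2. the rod's lower end is inside the upright tube, at least 20 mm below its mouth, before the beads are out (value of joint tube below 0.1 rad and z of rod_tip in the frame of tube_pivot between -0.04 and 0.055 m and x of rod_tip in the frame of tube_pivot between -0.013 and 0.013 m and y of rod_tip in the frame of tube_pivot between -0.013 and 0.013 m), for 0.05 s.
3. both beads have dropped into the bowl (horizontal distance between each of bead_a_center, bead_b_center and bowl below 0.04 m and z of bead_a_center in the frame of bowl between 0 and 0.045 m and z of bead_b_center in the frame of bowl between 0 and 0.045 m), for 0.1 s.
At the end, for the whole second after the job is handed in: Both beads lie in the bowl (within 40 mm of its axis, under 45 mm up); the bowl is level, within 30 mm of its start; the tube is upright (lean under 0.1 rad); the rod stands in its hole, lower end at least 35 mm below the hole's mouth, leaning under 0.2 rad (all of step 3 and value of joint tube below 0.1 rad and distance of bowl from where it was at the start of the episode below 0.03 m and angle between bowl's own z axis and vertical below 0.15 rad and horizontal distance between rod_tip and block_hole below 0.012 m and z of rod_tip in the frame of block_hole below -0.035 m and angle between rod_grip's own z axis and vertical below 0.2 rad); the robot touches nothing.
It fails at once if a bystander (glue jar, spools, mallet, bone folder, cup) is moved more than 30 mm (distance of any of glue, thread_a, thread_b, mallet, folder, beadcup from where it was at the start of the episode above 0.03 m).
It also fails if it takes over 72 s, if anything falls off the work surface, if the arm or the gripper's body presses on something with over 40 N, if the wrist force passes 120 N, or if a joint passes its speed limit or range.

ROBOT

A 6-joint arm with a two-finger parallel gripper is mounted at the origin on the work surface. World frame = base frame: x ahead of the robot, y to its left, z up, the work surface at z = 0. Lengths are in mm, angles in rad, forces in N, time in s.
With the tool pointing down it reaches from about 275 to 750 mm from the base axis. Payload 10.2 kg.
Tool frame: the origin (TCP) lies at the very end of the fingers, on their centre line; the grasp point (between the pads) lies 19 mm behind it (ctrl.grip_depth is the distance from the TCP to the grasp point, in mm); z points along the fingers, x is the direction in which the jaws open and shut, and the axes are right-handed (so a half turn about z gives the same grasp; the last joint's range is limited). The gripper opens to 85 mm and grips with 20 to 120 N. Pads are 22 mm wide; open, the fingers measure 114 mm over their backs; the gripper's body (76 mm by 85 mm) begins 54 mm behind the grasp point. The pads swing forward as they close: fully open they stand 13 mm farther back than shut.
Start: joints at [-1.357, 0.313, 1.498, -0, 1.331, -0.223], TCP at [222.086, -475.72, 231.294] pointing down, gripper open.
Joint ranges: [-2.94, 2.94], [-0.97, 2.17], [0.19, 2.56], [-1.23, 4.37], [0.02, 3.11], [-2.88, 2.88]. Speed limits (rad/s): [2.39, 2.39, 3.01, 3.14, 3.14, 3.14].

INTERFACE

Orientations are given as a unit quaternion [w, x, y, z].
In Python, from rig import ctrl gives the robot as it stands.
- The arm moves only by the tool play_rows, never from a script. Its argument "motion" is a list of rows, each a list of 2 entries, a list of its own where there are three numbers: the shift along the tool's x, y, z in mm, then the turn, a rotation vector about the tool's x, y, z in degrees. A call has 1 to 20 rows; each row shifts and turns the commanded pose from where the row before left it, along the tool's axes as they then stand; what a row does not reach is not made up. A row lasts 1/12 s, in which the tool goes at most 41.7 mm and 7.16 degrees, less where a joint would pass 70% of its speed; a pose out of reach is approached as far as the arm can. A call with a gripper value outside its range is refused whole. "fingers" is the finger opening in mm, from 0 to 85.4, set as the call begins (left out, the last holds). The fingers move at their own pace and stop on an object; "squeeze" is the grip in N (left out, the last holds). Time passes only in rows, so rows that do not move let the fingers close. It gives the time, the measured TCP pose, the force and the opening at its end, in the units of the state.
- ctrl.sense(): the state, without advancing time (a new reading comes with each control period).
- ctrl.capture(name): name is "side" or "top"; returns the picture (400x640x3 uint8, red, green, blue); there is no depth.
- ctrl.get_calibration(name): a dict with "K" (3x3 intrinsics, pixels), "R" (3x3) and "t" (3): a world point X has camera coordinates R X + t. Camera axes: x right, y down, z forward; pixel columns grow to the right and rows downward; lengths in mm; the calibration is good to about 2 mm. A picture is of the moment at which its call begins. get_calibration takes no time and is no camera call.
- ctrl.finish_job(): hands the job in, once; it reports no verdict.
Trained networks look in the newest picture that a camera, given by its name, has taken for a name from the list of things; names that differ only in an ending like _2 or _b are one class to them, and where a whole thing is asked for, a point or a joint stands for the part that bears it (a point fixed in the world has none). Each returns a list of dicts, best first, with "p" (0 to 1); they miss things now and then, are a little off and sometimes report something else, mostly with a low value. They report only what shows in the picture. A call takes as long as a camera call. They do not tell look-alikes from the thing itself.
- ctrl.spot_in(camera, name): "position" ([column, row] as shares, 0 to 1, of the picture: columns of its width, rows of its height, amid what is visible of it).
The state is a dict: "time_s": time; "joints": joint angles; "dq": joint speeds; "tau": joint torques, N m; "eef_pos": TCP position; "ee_rot": TCP orientation; "force": force on the tool from outside, world axes, zero at the start; "wrist_torque": the same for the moment, N m; "grip_width": opening from 0.0 (shut) to 1.0 (fully open).
Only numpy, scipy, OpenCV 4.12 (cv2) and the standard library are available. Lean on these libraries where they do the work, as an engineer would, in place of code of your own. Each camera call takes 0.05 s, during which the arm holds its last target. There are 200 camera calls.

## Working session

There is one attempt and no reset: what is moved stays moved. The work goes in short steps, Python scripts to look and compute and a tool call to move; the robot and the scene stay as the last step left them, time stands still between calls to the robot, and variables do not carry over. Pictures are saved under pics/ and viewed, about 8 in all and at most 12, crops included, and the job is handed in when it is done.

Besides the shell and the picture viewer there is one more tool, called after "Emit:" in YAML: its name, and indented under it one key for each argument. play_rows: Moves the arm, as the interface text tells. Its arguments: {"type":"object","properties":{"motion":{"type":"array"},"fingers":{"type":"number"},"squeeze":{"type":"number"}},"required":["motion"]}

```bash
mkdir -p pics
python3 - <<'E'
from rig import ctrl
import cv2,numpy as np
for c in("side","top"):
    im=ctrl.capture(c); cv2.imwrite(f"pics/{c}0.png",cv2.cvtColor(im,cv2.COLOR_RGB2BGR))
    k=ctrl.get_calibration(c); print(c,k["K"].round(1).tolist(),k["R"].round(4).tolist(),k["t"].round(1).tolist())
    for n in("stand","tube","tube_mouth","tube_pivot","bowl","rod_grip","block_hole","bead_a_center"):
        try: print(n,[(round(d["p"],2),round(d["position"][0]*640),round(d["position"][1]*400)) for d in ctrl.spot_in(c,n)])
        except Exception as e: print(n,e)
print(ctrl.sense())
E
```

```text
side [[457.1, 0.0, 323.3], [0.0, 457.1, 206.4], [0.0, 0.0, 1.0]] [[0.9827, -0.185, 0.0013], [-0.1063, -0.5703, -0.8145], [0.1514, 0.8003, -0.5801]] [-443.7, 135.6, 1211.9]
stand [(0.77, 379, 230), (0.69, 213, 340), (0.57, 311, 155)]
tube [(0.87, 211, 309), (0.79, 314, 134), (0.72, 380, 215)]
tube_mouth [(0.75, 209, 309), (0.72, 382, 217), (0.68, 314, 133)]
tube_pivot [(0.97, 210, 311), (0.8, 381, 213), (0.52, 312, 134)]
bowl [(0.95, 383, 239), (0.23, 379, 215)]
rod_grip [(0.68, 362, 270), (0.24, 443, 292)]
block_hole [(0.97, 359, 309)]
bead_a_center []
top [[483.2, 0.0, 326.0], [0.0, 483.2, 201.1], [0.0, 0.0, 1.0]] [[0.02, -0.9998, -0.0031], [-0.9871, -0.0193, -0.1591], [0.159, 0.0062, -0.9873]] [3.1, 477.6, 1421.6]
stand [(0.83, 346, 165), (0.61, 188, 190), (0.6, 434, 292)]
tube [(0.65, 349, 160), (0.59, 176, 186)]
tube_mouth [(0.8, 349, 157), (0.78, 175, 186), (0.58, 431, 196)]
tube_pivot [(0.79, 345, 159), (0.56, 177, 186)]
bowl [(0.62, 348, 161), (0.59, 359, 165)]
rod_grip []
block_hole [(0.9, 422, 206)]
bead_a_center []
{'time_s': 0.9, 'joints': array([-1.35738725e+00,  3.12903202e-01,  1.49770595e+00,  1.25173125e-05,
        1.33100979e+00, -2.23420653e-01]), 'dq': array([ 0.00014029, -0.0007024 ,  0.00018058, -0.00037474, -0.00051546,
       -0.00224471]), 'tau': array([ 1.79310944e-03, -4.12162077e+01, -2.59900814e+01, -1.38441892e-04,
        5.31353944e-04, -8.89834894e-06]), 'eef_pos': array([ 222.09369444, -475.71150427,  231.29029291]), 'ee_rot': array([-1.36194471e-05,  8.43524252e-01, -5.37091088e-01, -4.92868248e-06]), 'force': array([0.14590058, 0.09034428, 0.34824298]), 'wrist_torque': array([ 0.03122261, -0.00179996,  0.06273009]), 'grip_width': 0.9977927043467578}
```

View pics/side0.png

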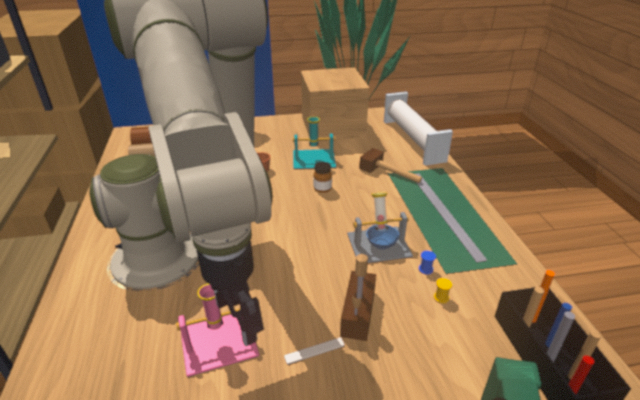

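View pics/top0.png

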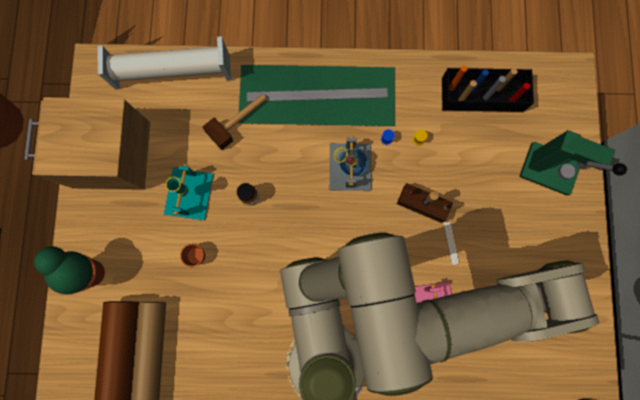

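The side view shows three candidates for the stand: grey (380,235), pink (215,340) and turquoise (314,150). In the top view they are at (351,165), (433,291) and (190,192). I choose the grey one, with the blue bowl. The block is at (359,300) side and (425,203) top. Next is one close crop to check.

Run:
```python
import cv2,numpy as np
s=cv2.imread("pics/side0.png");t=cv2.imread("pics/top0.png")
a=cv2.resize(s[180:345,330:440],None,fx=3.6,fy=3.6,interpolation=cv2.INTER_CUBIC)
b=cv2.resize(t[130:230,322:462],None,fx=2.9,fy=2.9,interpolation=cv2.INTER_CUBIC)
o=np.zeros((max(a.shape[0],b.shape[0]),a.shape[1]+b.shape[1],3),np.uint8);o[:a.shape[0],:a.shape[1]]=a;o[:b.shape[0],a.shape[1]:]=b
print(a.shape,o.shape);cv2.imwrite("pics/crop1.png",o)
```

```text
(594, 396, 3) (594, 802, 3)
```

View pics/crop1.png

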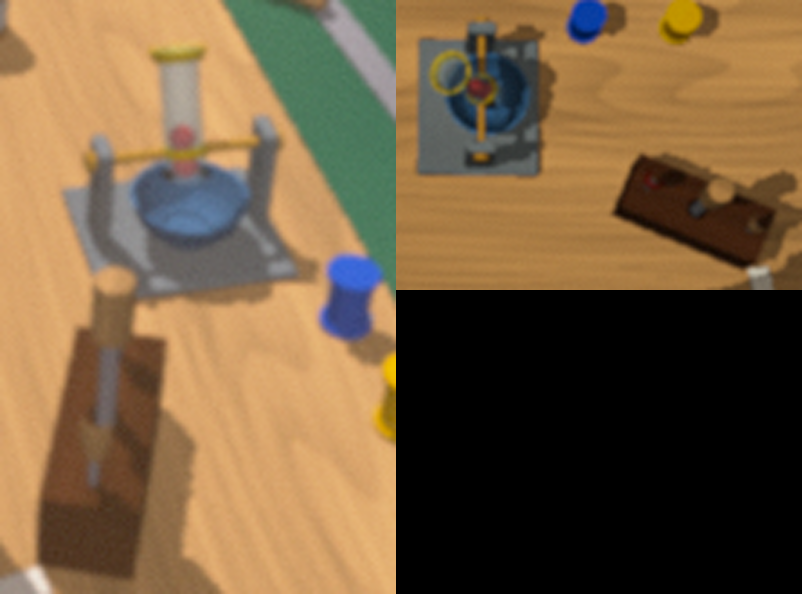

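The crop confirms it: grey stand, blue bowl, beads in the tube, yellow mouth. In the top view the pivot is at about (351,160), the mouth at (341,155) and the handle top at (434,196). The tube leans towards world +y.

```bash
cat > h.py <<'E'
from rig import ctrl
import numpy as np, cv2
C={c:ctrl.get_calibration(c) for c in("side","top")}
def ray(c,p):
    k=C[c]; R=np.array(k["R"]);t=np.array(k["t"])
    return -R.T@t, R.T@np.linalg.solve(k["K"],[p[0],p[1],1])
def onz(c,p,z):
    o,d=ray(c,p); return (o+d*(z-o[2])/d[2]).round(1)
def tri(ps,pt):
    P=[np.array(C[c]["K"])@np.c_[C[c]["R"],C[c]["t"]] for c in("side","top")]
    X=cv2.triangulatePoints(P[0],P[1],np.float64(ps),np.float64(pt)).ravel(); return (X[:3]/X[3]).round(1)
def proj(c,X):
    k=C[c];v=np.array(k["K"])@(np.array(k["R"])@np.array(X,float)+k["t"]);return (v[:2]/v[2]).round(1)
E
python3 - <<'E'
from h import *
T=lambda x,y:(322+(x-396)/2.9,130+y/2.9)
S=lambda x,y:(330+x/3.6,180+y/3.6)
print("handle top",tri(S(115,280),T(721,190)),onz("top",T(721,190),172),onz("side",S(115,280),172))
print("mouth",tri(S(179,52),T(450,72)))
print("pivot",tri(S(184,152),T(481,88)),onz("top",T(481,88),82),onz("side",S(184,152),82))
print("uprights top",onz("top",T(481,28),96),onz("top",T(481,155),96),onz("side",S(101,143),96),onz("side",S(264,125),96))
print("plate",[onz("top",T(*p),8)[:2].tolist() for p in((418,40),(538,38),(539,174),(419,175))])
print("plate side",[onz("side",S(*p),8)[:2].tolist() for p in((65,190),(136,292),(298,270))])
print("block",[onz("top",T(*p),60)[:2].tolist() for p in((642,156),(777,208),(614,212),(752,262))])
print("block side",[onz("side",S(*p),60)[:2].tolist() for p in((80,328),(166,340),(40,488),(138,506))])
print("hole",onz("side",(359,309),60),onz("top",(422,206),60))
E
```

```text
handle top [ 478.6 -284.9  171. ] [ 477.2 -284.5  172. ] [ 479.8 -285.8  172. ]
mouth [595.2 -27.2 145.8]
pivot [595.2 -60.6  79.8] [594.4 -60.4  82. ] [594.4 -63.3  82. ]
uprights top [653.8 -59.1  96. ] [521.7 -60.6  96. ] [532.2 -59.4  96. ] [655.2 -60.1  96. ]
plate [[665.1, 5.1], [669.8, -125.0], [519.9, -126.8], [516.3, 1.2]]
plate side [[522.1, -1.1], [545.8, -125.1], [669.1, -123.9]]
block [[531.1, -228.3], [479.5, -366.2], [472.1, -199.2], [423.2, -339.6]]
block side [[482.3, -207.1], [534.9, -228.3], [427.0, -335.2], [480.4, -359.0]]
hole [ 468.9 -324.4   60. ] [ 464.8 -272.9   60. ]
```

Emit:
play_rows:
  motion:
    - [[0, 0, 0], [0, 0, -6.5]]
    - [[0, 0, 0], [0, 0, -6.5]]
    - [[0, 0, 0], [0, 0, -6.5]]
    - [[0, 0, 0], [0, 0, -6.5]]
    - [[0, 0, 0], [0, 0, -6.5]]
    - [[0, 0, 0], [0, 0, -6.5]]
    - [[0, 0, 0], [0, 0, -6.5]]
    - [[0, 0, 0], [0, 0, -6.5]]
    - [[0, 0, 0], [0, 0, -6.5]]
    - [[0, 0, 0], [0, 0, -6.5]]
  fingers: 0

```text
time_s: 1.73
eef_pos: [222.1, -475.7, 231.3]
ee_rot: [0.0, 1.0, 0.003, 0.0]
force: [-0.5, 0.6, -0.1]
grip_width: 0.001
```

Emit:
play_rows:
  motion:
    - [[18.6, -26, 0], [0, 0, 0]]
    - [[18.6, -26, 0], [0, 0, 0]]
    - [[18.6, -26, 0], [0, 0, 0]]
    - [[18.6, -26, 0], [0, 0, 0]]
    - [[18.6, -26, 0], [0, 0, 0]]
    - [[18.6, -26, 0], [0, 0, 0]]
    - [[18.6, -26, 0], [0, 0, 0]]
    - [[18.6, -26, 0], [0, 0, 0]]
    - [[18.6, -26, 0], [0, 0, 0]]
    - [[18.6, -26, 0], [0, 0, 0]]
    - [[18.6, -26, 0], [0, 0, 0]]
    - [[18.6, -26, 0], [0, 0, 0]]
    - [[18.6, -26, 0], [0, 0, 0]]
    - [[18.6, -26, 0], [0, 0, 0]]
    - [[18.6, -26, 0], [0, 0, 0]]
    - [[18.6, -26, 0], [0, 0, 0]]
    - [[18.6, -26, 0], [0, 0, 0]]
    - [[18.6, -26, 0], [0, 0, 0]]
    - [[18.6, -26, 0], [0, 0, 0]]
    - [[18.6, -26, 0], [0, 0, 0]]

```text
time_s: 3.4
eef_pos: [594.5, 46.0, 231.3]
ee_rot: [0.0, 1.0, 0.0, 0.0]
force: [0.3, -0.6, -0.2]
grip_width: -0.004
```

Emit:
play_rows:
  motion:
    - [[0, 0, 26.5], [0, 0, 0]]
    - [[0, 0, 26.5], [0, 0, 0]]
    - [[0, 0, 26.5], [0, 0, 0]]
    - [[0, 0, 26.5], [0, 0, 0]]
    - [[0, 6, 0], [0, 0, 0]]
    - [[0, 6, 0], [0, 0, 0]]
    - [[0, 6, 0], [0, 0, 0]]
    - [[0, 6, 0], [0, 0, 0]]
    - [[0, 5, 0], [0, 0, 0]]
    - [[0, 5, 0], [0, 0, 0]]
    - [[0, 5, 0], [0, 0, 0]]
    - [[0, 5, 0], [0, 0, 0]]
    - [[0, 4, 0], [0, 0, 0]]
    - [[0, 4, 0], [0, 0, 0]]
    - [[0, 4, 0], [0, 0, 0]]
    - [[0, 4, 0], [0, 0, 0]]
    - [[0, 3, 0], [0, 0, 0]]
    - [[0, 3, 0], [0, 0, 0]]
    - [[0, 0, 0], [0, 0, 0]]

```text
time_s: 4.98
eef_pos: [594.1, -22.2, 125.5]
ee_rot: [0.0, 1.0, 0.0, 0.0]
force: [2.2, 1.3, 2.0]
grip_width: -0.002
```

Emit:
play_rows:
  motion:
    - [[0, 2, 0], [0, 0, 0]]
    - [[0, 2, 0], [0, 0, 0]]
    - [[0, 1, 0], [0, 0, 0]]
    - [[0, 1, 0], [0, 0, 0]]

```text
time_s: 5.32
eef_pos: [594.0, -27.7, 125.4]
ee_rot: [0.0, 1.0, 0.0, 0.0]
force: [2.3, 3.2, 4.0]
grip_width: 0.001
```

Run:
```python
from h import *
s=ctrl.capture("side")[:,:,::-1];t=ctrl.capture("top")[:,:,::-1]
print(ctrl.sense()["force"],ctrl.sense()["eef_pos"])
a=cv2.resize(s[150:260,330:430],None,fx=4,fy=4,interpolation=2)
b=cv2.resize(t[120:210,300:400],None,fx=4,fy=4,interpolation=2)
o=np.zeros((440,800,3),np.uint8);o[:,:400]=a;o[:360,400:]=b
cv2.imwrite("pics/c2.png",o)
print(proj("side",[594.5,-61,157]),proj("top",[594.5,-61,157]))
```

```text
[0.18055247 3.29900817 1.67617922] [593.93050795 -27.71006331 125.31388277]
[383.1 198.2] [352.8 153.9]
```

View pics/c2.png

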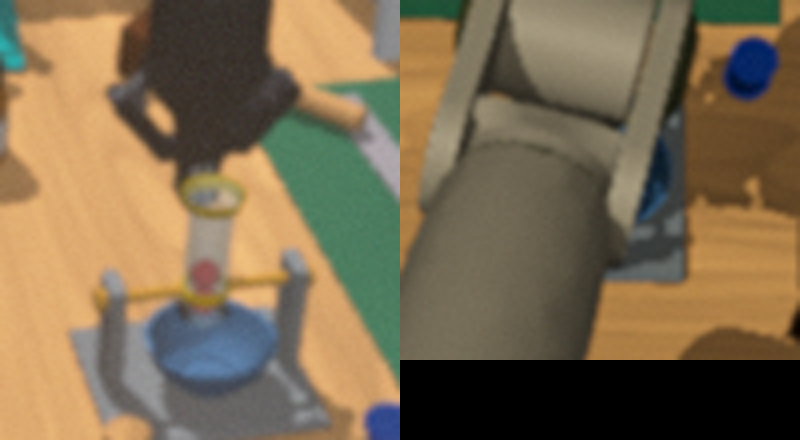

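The mouth's rim is centred at about (383,199), where an upright tube predicts (383.1,198.2), so it is almost upright. I'll press on to the stop.

Emit:
play_rows:
  motion:
    - [[0, 1, 0], [0, 0, 0]]
    - [[0, 1, 0], [0, 0, 0]]
    - [[0, 0, 0], [0, 0, 0]]

```text
time_s: 5.67
eef_pos: [594.0, -28.4, 125.2]
ee_rot: [-0.001, 1.0, 0.0, 0.0]
force: [3.6, 8.5, 3.2]
grip_width: 0.001
```

Emit:
play_rows:
  motion:
    - [[0, 0.5, 0], [0, 0, 0]]
    - [[0, 0, 0], [0, 0, 0]]
    - [[0, 0, 0], [0, 0, 0]]
    - [[0, -3, 0], [0, 0, 0]]
    - [[0, -10, 0], [0, 0, 0]]
    - [[0, -14, 0], [0, 0, 0]]
    - [[0, -14, 0], [0, 0, 0]]
    - [[0, 0, -22], [0, 0, 0]]
    - [[0, 0, -22], [0, 0, 0]]
    - [[0, 0, -22], [0, 0, 0]]
    - [[0, 0, -22], [0, 0, 0]]
    - [[0, 0, -22], [0, 0, 0]]

```text
time_s: 6.67
eef_pos: [593.4, 12.3, 236.2]
ee_rot: [0.0, 1.0, 0.001, -0.0]
force: [0.3, -1.0, -0.2]
grip_width: 0.002
```

Emit:
play_rows:
  motion:
    - [[-11.6, 29.7, 0], [0, 0, 0]]
    - [[-11.6, 29.7, 0], [0, 0, 0]]
    - [[-11.6, 29.7, 0], [0, 0, 0]]
    - [[-11.6, 29.7, 0], [0, 0, 0]]
    - [[-11.6, 29.7, 0], [0, 0, 0]]
    - [[-11.6, 29.7, 0], [0, 0, 0]]
    - [[-11.6, 29.7, 0], [0, 0, 0]]
    - [[-11.6, 29.7, 0], [0, 0, 0]]
    - [[-11.6, 29.7, 0], [0, 0, 0]]
    - [[-11.6, 29.7, 0], [0, 0, 0]]
    - [[0, 0, 0], [0, 0, 5]]
    - [[0, 0, 0], [0, 0, 5]]
    - [[0, 0, 0], [0, 0, 5]]
    - [[0, 0, 0], [0, 0, 5]]
    - [[0, 0, 0], [0, 0, 0]]
  fingers: 70

```text
time_s: 7.92
eef_pos: [478.3, -285.1, 235.0]
ee_rot: [-0.0, 0.985, -0.175, -0.0]
force: [-0.8, -1.2, 0.6]
grip_width: 0.819
```

Run:
```python
from h import *
s=ctrl.capture("side")[:,:,::-1];t=ctrl.capture("top")[:,:,::-1]
a=cv2.resize(s[150:310,320:430],None,fx=3.6,fy=3.6,interpolation=2)
b=cv2.resize(t[130:230,320:450],None,fx=3,fy=3,interpolation=2)
o=np.zeros((576,786,3),np.uint8);o[:,:396]=a;o[:300,396:]=b
cv2.imwrite("pics/c3.png",o)
print(proj("side",[594.5,-61,157]),proj("top",[594.5,-61,157]))
```

```text
[383.1 198.2] [352.8 153.9]
```

View pics/c3.png

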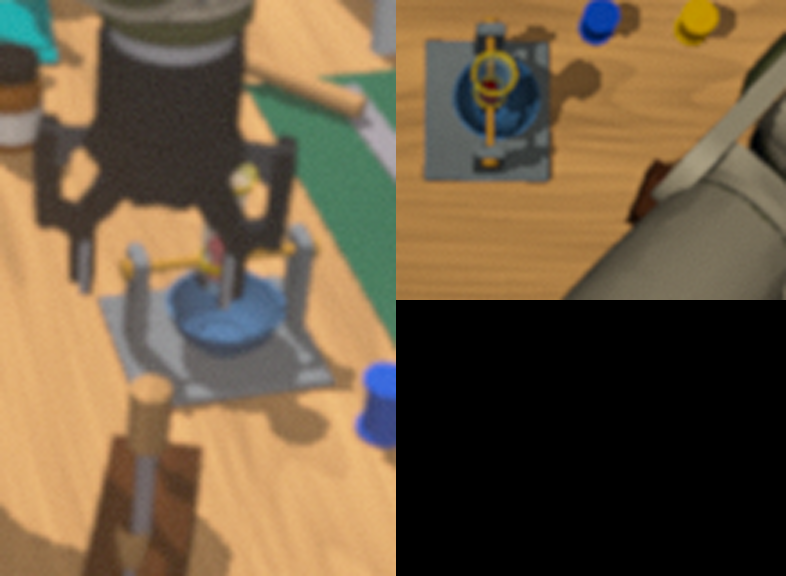

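Top view: the mouth is at (353,154), as predicted for upright, and the beads are still in. The gripper is above the handle, and I go down to grasp it.

Emit:
play_rows:
  motion:
    - [[0, 0, 20], [0, 0, 0]]
    - [[0, 0, 20], [0, 0, 0]]
    - [[0, 0, 20], [0, 0, 0]]
    - [[0, 0, 20], [0, 0, 0]]
    - [[0, 0, 14], [0, 0, 0]]
    - [[0, 0, 8], [0, 0, 0]]
    - [[0, 0, 0], [0, 0, 0]]

```text
time_s: 8.6
eef_pos: [477.6, -285.3, 131.8]
ee_rot: [-0.001, 0.985, -0.173, -0.001]
force: [-0.1, 0.3, 0.4]
grip_width: 0.817
```

Emit:
play_rows:
  motion:
    - [[0, 0, 0], [0, 0, 0]]
    - [[0, 0, 0], [0, 0, 0]]
    - [[0, 0, 0], [0, 0, 0]]
    - [[0, 0, 0], [0, 0, 0]]
    - [[0, 0, 0], [0, 0, 0]]
    - [[0, 0, 0], [0, 0, 0]]
    - [[0, 0, 0], [0, 0, 0]]
    - [[0, 0, 0], [0, 0, 0]]
  fingers: 15
  squeeze: 60

```text
time_s: 9.27
eef_pos: [478.4, -286.5, 134.3]
ee_rot: [0.001, 0.985, -0.173, 0.001]
force: [-0.3, -0.3, 5.5]
grip_width: 0.288
```

Emit:
play_rows:
  motion:
    - [[0, 0, -4], [0, 0, 0]]
    - [[0, 0, -8], [0, 0, 0]]
    - [[0, 0, -14], [0, 0, 0]]
    - [[0, 0, -18], [0, 0, 0]]
    - [[0, 0, -20], [0, 0, 0]]
    - [[0, 0, -20], [0, 0, 0]]
    - [[0, 0, -20], [0, 0, 0]]
    - [[0, 0, -20], [0, 0, 0]]
    - [[0, 0, -20], [0, 0, 0]]
    - [[0, 0, -20], [0, 0, 0]]
    - [[0, 0, -10], [0, 0, 0]]
    - [[0, 0, 0], [0, 0, 0]]

```text
time_s: 10.27
eef_pos: [478.3, -286.4, 309.6]
ee_rot: [0.001, 0.985, -0.173, 0.002]
force: [0.0, 0.2, -1.7]
grip_width: 0.289
```

Run:
```python
from h import *
s=ctrl.capture("side")[:,:,::-1]
e=ctrl.sense()["eef_pos"]; print(e, ctrl.sense()["force"])
tip=[e[0],e[1],e[2]-122.3]; print(proj("side",tip),proj("side",e),proj("side",[e[0],e[1],e[2]-7.3]))
p=proj("side",tip).astype(int); print(p)
cv2.imwrite("pics/c4.png",cv2.resize(s[p[1]-110:p[1]+40,p[0]-70:p[0]+70],None,fx=4,fy=4,interpolation=2))
```

```text
[ 478.05210495 -286.16012247  307.68461621] [ 1.17536051  0.33583912 -2.03199064]
[361.5 253.2] [364.7 205. ] [364.5 208.1]
[361 253]
```

View pics/c4.png

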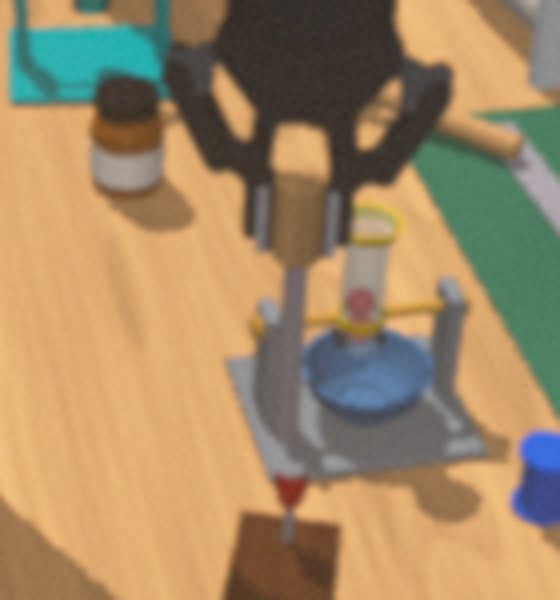

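Held: the handle's lower edge is at (365.5,208.5) against 208 predicted, and the shaft hangs about vertical. Its end blends with the red tool near (363,256). I move it over the mouth, where the end can be seen better.

Emit:
play_rows:
  motion:
    - [[2, -12, -1], [0, 0, 0]]
    - [[3, -24, -1], [0, 0, 0]]
    - [[3.4, -26, -1], [0, 0, 0]]
    - [[3.4, -26, -1], [0, 0, 0]]
    - [[3.4, -26, -1], [0, 0, 0]]
    - [[3.4, -26, 0], [0, 0, 0]]
    - [[3.4, -26, 0], [0, 0, 0]]
    - [[3.4, -26, 0], [0, 0, 0]]
    - [[3.4, -26, 0], [0, 0, 0]]
    - [[3, -24, 0], [0, 0, 0]]
    - [[0.9, -9, 0], [0, 0, 0]]
    - [[0, 0, 0], [0, 0, 0]]
    - [[0, 0, 0], [0, 0, 0]]

```text
time_s: 11.4
eef_pos: [594.2, -61.3, 311.4]
ee_rot: [0.0, 0.985, -0.173, -0.001]
force: [0.3, 0.7, -0.8]
grip_width: 0.284
```

Run:
```python
from h import *
s=ctrl.capture("side")[:,:,::-1]
e=ctrl.sense()["eef_pos"]; print(e)
for n,q in(("tip",[e[0],e[1],e[2]-122.3]),("hb",[e[0],e[1],e[2]-7.3]),("mouth",[594.5,-61,157])): print(n,proj("side",q),(proj("side",q)-[340,120])*5)
cv2.imwrite("pics/c5.png",cv2.resize(s[120:235,340:430],None,fx=5,fy=5,interpolation=2))
```

```text
[594.07039081 -61.97341252 311.72700608]
tip [384.  187.8] [220. 339.]
hb [387.9 146.8] [239.5 134. ]
mouth [383.1 198.2] [215.5 391. ]
```

View pics/c5.png

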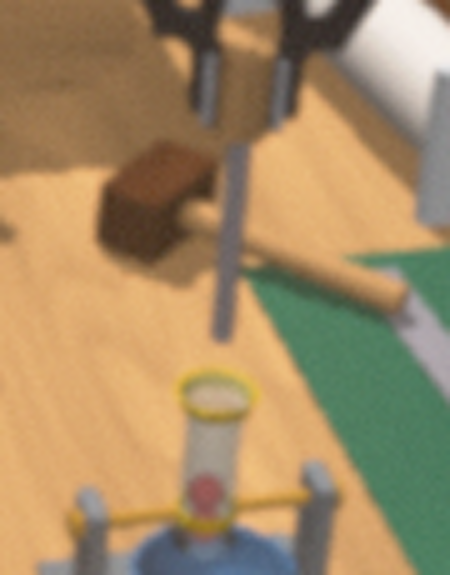

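The rod's end is seen at (223,338) against (220,339) predicted, and the mouth centre at (217,395) against (215.5,391). That is well aligned, so I lower the rod.

Emit:
play_rows:
  motion:
    - [[0, 0, 6], [0, 0, 0]]
    - [[0, 0, 8], [0, 0, 0]]
    - [[0, 0, 8], [0, 0, 0]]
    - [[0, 0, 6], [0, 0, 0]]
    - [[0, 0, 6], [0, 0, 0]]
    - [[0, 0, 6], [0, 0, 0]]
    - [[0, 0, 6], [0, 0, 0]]
    - [[0, 0, 6], [0, 0, 0]]
    - [[0, 0, 6], [0, 0, 0]]
    - [[0, 0, 6], [0, 0, 0]]
    - [[0, 0, 3], [0, 0, 0]]
    - [[0, 0, 0], [0, 0, 0]]

```text
time_s: 12.45
eef_pos: [594.2, -61.3, 244.4]
ee_rot: [-0.0, 0.985, -0.173, -0.001]
force: [-0.2, -0.2, -1.2]
grip_width: 0.288
```

Inside the tube (tip at z ≈ 122) with no contact force. Now the push.

Emit:
play_rows:
  motion:
    - [[0, 0, 5], [0, 0, 0]]
    - [[0, 0, 5], [0, 0, 0]]
    - [[0, 0, 4], [0, 0, 0]]
    - [[0, 0, 3], [0, 0, 0]]
    - [[0, 0, 3], [0, 0, 0]]
    - [[0, 0, 3], [0, 0, 0]]
    - [[0, 0, 3], [0, 0, 0]]
    - [[0, 0, 3], [0, 0, 0]]
    - [[0, 0, 3], [0, 0, 0]]
    - [[0, 0, 3], [0, 0, 0]]

```text
time_s: 13.28
eef_pos: [594.8, -61.4, 210.8]
ee_rot: [0.0, 0.985, -0.173, 0.001]
force: [-0.5, -0.3, -1.8]
grip_width: 0.286
```

Emit:
play_rows:
  motion:
    - [[0, 0, 3], [0, 0, 0]]
    - [[0, 0, 3], [0, 0, 0]]
    - [[0, 0, 3], [0, 0, 0]]
    - [[0, 0, 3], [0, 0, 0]]
    - [[0, 0, 3], [0, 0, 0]]
    - [[0, 0, 3], [0, 0, 0]]
    - [[0, 0, 3], [0, 0, 0]]
    - [[0, 0, 2], [0, 0, 0]]
    - [[0, 0, 0], [0, 0, 0]]
    - [[0, 0, 0], [0, 0, 0]]

```text
time_s: 14.12
eef_pos: [594.4, -61.3, 186.9]
ee_rot: [-0.0, 0.985, -0.173, -0.0]
force: [0.2, -0.9, -0.7]
grip_width: 0.289
```

Run:
```python
from h import *
s=ctrl.capture("side")[:,:,::-1]
print(ctrl.sense()["eef_pos"],ctrl.sense()["force"])
cv2.imwrite("pics/c6.png",cv2.resize(s[170:265,340:430],None,fx=5,fy=5,interpolation=2))
```

```text
[594.4400555  -61.34558529 187.1443398 ] [ 0.70504104 -0.24118453 -0.10456684]
```

View pics/c6.png

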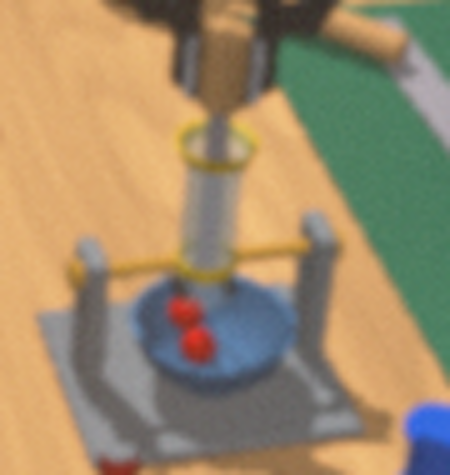

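Both beads lie in the bowl at (185,310) and (198,345) in the crop, and the tube is upright. I lift the rod out and go back over the hole.

Emit:
play_rows:
  motion:
    - [[0, 0, -4], [0, 0, 0]]
    - [[0, 0, -8], [0, 0, 0]]
    - [[0, 0, -11], [0, 0, 0]]
    - [[0, 0, -11], [0, 0, 0]]
    - [[0, 0, -11], [0, 0, 0]]
    - [[0, 0, -11], [0, 0, 0]]
    - [[0, 0, -11], [0, 0, 0]]
    - [[0, 0, -11], [0, 0, 0]]
    - [[0, 0, -11], [0, 0, 0]]
    - [[0, 0, -11], [0, 0, 0]]
    - [[0, 0, -11], [0, 0, 0]]
    - [[0, 0, -11], [0, 0, 0]]
    - [[0, 0, -6], [0, 0, 0]]
    - [[0, 0, 0], [0, 0, 0]]

```text
time_s: 15.33
eef_pos: [594.8, -61.4, 317.4]
ee_rot: [0.0, 0.985, -0.173, 0.002]
force: [0.2, -0.5, -1.2]
grip_width: 0.285
```

Emit:
play_rows:
  motion:
    - [[-2, 12, 0], [0, 0, 0]]
    - [[-3, 24, 0], [0, 0, 0]]
    - [[-3.4, 26, 0], [0, 0, 0]]
    - [[-3.4, 26, 0], [0, 0, 0]]
    - [[-3.4, 26, 0], [0, 0, 0]]
    - [[-3.4, 26, 0], [0, 0, 0]]
    - [[-3.4, 26, 0], [0, 0, 0]]
    - [[-3.4, 26, 0], [0, 0, 0]]
    - [[-3.4, 26, 0], [0, 0, 0]]
    - [[-3, 24, 0], [0, 0, 0]]
    - [[-0.9, 9, 0], [0, 0, 0]]
    - [[0, 0, 0], [0, 0, 0]]
    - [[0, 0, 0], [0, 0, 0]]

```text
time_s: 16.42
eef_pos: [477.8, -285.9, 315.0]
ee_rot: [-0.0, 0.985, -0.174, -0.0]
force: [-0.2, -0.4, -1.8]
grip_width: 0.288
```

Emit:
play_rows:
  motion:
    - [[0, 0, 10], [0, 0, 0]]
    - [[0, 0, 18], [0, 0, 0]]
    - [[0, 0, 20], [0, 0, 0]]
    - [[0, 0, 20], [0, 0, 0]]
    - [[0, 0, 20], [0, 0, 0]]
    - [[0, 0, 15], [0, 0, 0]]
    - [[0, 0, 10], [0, 0, 0]]
    - [[0, 0, 5], [0, 0, 0]]
    - [[0, 0, 0], [0, 0, 0]]

```text
time_s: 17.17
eef_pos: [478.0, -285.3, 196.4]
ee_rot: [-0.0, 0.985, -0.173, -0.001]
force: [-1.3, 0.7, -0.3]
grip_width: 0.288
```

Run:
```python
from h import *
s=ctrl.capture("side")[:,:,::-1]
e=ctrl.sense()["eef_pos"]; print(e)
for n,q in(("tip",[e[0],e[1],e[2]-122.3]),("hole",[477.5,-284.5,60])): print(n,(proj("side",q)-[315,220])*5)
cv2.imwrite("pics/c7.png",cv2.resize(s[220:340,315:415],None,fx=5,fy=5,interpolation=2))
```

```text
[ 478.251023   -285.72851218  197.37907381]
tip [220.5 353.5]
hole [216.5 375.5]
```

View pics/c7.png

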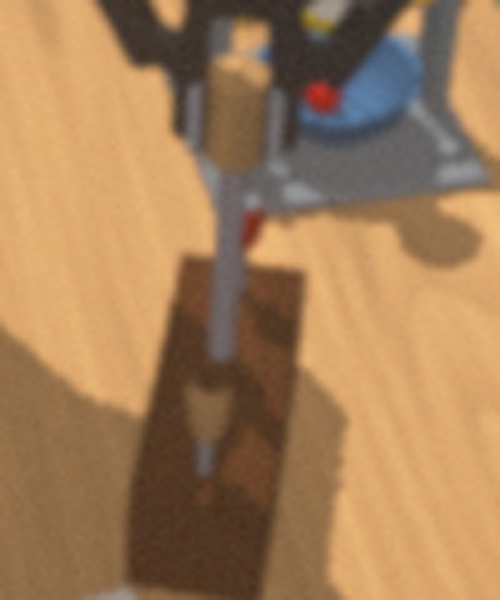

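The rod's end is at (220,357), just above the dark hole at about (217,374). Lowering slowly.

Emit:
play_rows:
  motion:
    - [[0, 0, 4], [0, 0, 0]]
    - [[0, 0, 4], [0, 0, 0]]
    - [[0, 0, 4], [0, 0, 0]]
    - [[0, 0, 4], [0, 0, 0]]
    - [[0, 0, 4], [0, 0, 0]]
    - [[0, 0, 4], [0, 0, 0]]
    - [[0, 0, 0], [0, 0, 0]]

```text
time_s: 17.8
eef_pos: [477.7, -285.9, 172.3]
ee_rot: [-0.0, 0.985, -0.173, -0.001]
force: [-0.6, 0.2, -1.5]
grip_width: 0.295
```

Tip about 10 mm into the hole, no contact force.

Emit:
play_rows:
  motion:
    - [[0, 0, 5], [0, 0, 0]]
    - [[0, 0, 5], [0, 0, 0]]
    - [[0, 0, 5], [0, 0, 0]]
    - [[0, 0, 5], [0, 0, 0]]
    - [[0, 0, 5], [0, 0, 0]]
    - [[0, 0, 4], [0, 0, 0]]
    - [[0, 0, 3], [0, 0, 0]]
    - [[0, 0, 2], [0, 0, 0]]
    - [[0, 0, 2], [0, 0, 0]]
    - [[0, 0, 0], [0, 0, 0]]

```text
time_s: 18.63
eef_pos: [477.9, -286.1, 137.0]
ee_rot: [-0.0, 0.985, -0.173, -0.0]
force: [0.4, 0.6, -0.6]
grip_width: 0.293
```

Emit:
play_rows:
  motion:
    - [[0, 0, 1.5], [0, 0, 0]]
    - [[0, 0, 1], [0, 0, 0]]
    - [[0, 0, 0], [0, 0, 0]]

```text
time_s: 18.88
eef_pos: [478.0, -286.1, 134.7]
ee_rot: [-0.0, 0.985, -0.173, -0.0]
force: [-0.6, 0.2, -1.1]
grip_width: 0.293
```

Emit:
play_rows:
  motion:
    - [[0, 0, 0], [0, 0, 0]]
    - [[0, 0, 0], [0, 0, 0]]
    - [[0, 0, 0], [0, 0, 0]]
    - [[0, 0, 0], [0, 0, 0]]
    - [[0, 0, 0], [0, 0, 0]]
    - [[0, 0, 0], [0, 0, 0]]
    - [[0, 0, 0], [0, 0, 0]]
    - [[0, 0, 0], [0, 0, 0]]
  fingers: 70

```text
time_s: 19.55
eef_pos: [478.0, -286.1, 134.8]
ee_rot: [-0.0, 0.985, -0.173, -0.0]
force: [-0.8, 0.0, 0.2]
grip_width: 0.818
```

Emit:
play_rows:
  motion:
    - [[0, 0, -5], [0, 0, 0]]
    - [[0, 0, -10], [0, 0, 0]]
    - [[0, 0, -20], [0, 0, 0]]
    - [[0, 0, -20], [0, 0, 0]]
    - [[0, 0, -20], [0, 0, 0]]
    - [[0, 0, -20], [0, 0, 0]]
    - [[0, 0, -20], [0, 0, 0]]
    - [[0, 0, -20], [0, 0, 0]]
    - [[0, 0, -10], [0, 0, 0]]
    - [[0, 0, 0], [0, 0, 0]]
    - [[0, 0, 0], [0, 0, 0]]
    - [[0, 0, 0], [0, 0, 0]]

```text
time_s: 20.55
eef_pos: [477.7, -285.8, 278.6]
ee_rot: [-0.001, 0.985, -0.173, -0.001]
force: [0.1, -1.0, -0.5]
grip_width: 0.822
```

Run:
```python
from h import *
s=ctrl.capture("side")[:,:,::-1];t=ctrl.capture("top")[:,:,::-1]
print(ctrl.sense()["eef_pos"],ctrl.sense()["force"],ctrl.sense()["grip_width"])
a=cv2.resize(s[170:335,320:430],None,fx=3.6,fy=3.6,interpolation=2)
b=cv2.resize(t[130:220,320:450],None,fx=3,fy=3,interpolation=2)
o=np.zeros((594,786,3),np.uint8);o[:,:396]=a;o[:270,396:]=b
cv2.imwrite("pics/c8.png",o)
P=lambda q:((proj("side",q)-[320,170])*3.6).round()
print("htop",P([478.3,-285.5,172]),"hbot",P([478.3,-285.5,127]))
```

```text
[ 477.7333959  -285.89600717  278.60763726] [-0.29623241 -0.58263925  0.01517909] 0.8198086036606875
htop [148. 316.] hbot [145. 373.]
```

View pics/c8.png

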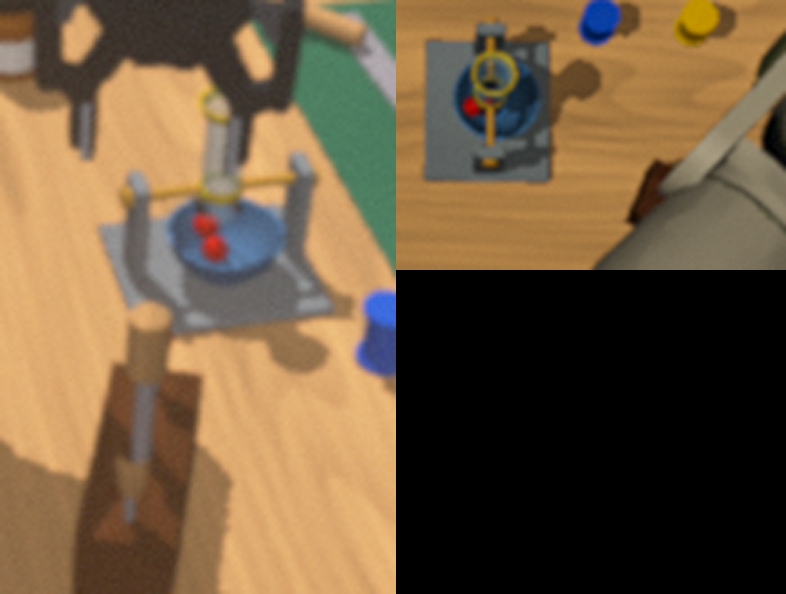

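The rod is back in its hole: handle top at (150,318), 2 pixels from where a fully seated rod is predicted. The beads are in the bowl, the tube is upright and the gripper is clear.

```bash
python3 -c "
from rig import ctrl
print(ctrl.finish_job())"
```

```text
the job is handed in; nothing more can be done
None
```

The job is done and handed in at about 21 s of the 72 s allowed. It gave no verdict, so the results below rest on my own checks.

I tipped the grey stand's tube upright against its stop with closed fingers. Then I took the push rod and pushed it down the tube until its end was about 17 mm below the pivot. Both beads dropped into the blue bowl, and I stood the rod back in its hole.

**Last checks:**
- **Tube:** the mouth is at the same place in the top view as when it matched the upright position to within half a pixel.
- **Beads and bowl:** both beads are in the bowl, and the bowl looks unmoved.
- **Rod:** the handle top is within about 1 pixel of where a fully seated rod should be, which puts its end about 48 mm deep.
- **Gripper:** it is open and clear, about 107 mm above the handle, with no contact force.

**Less certain:** just after lifting, the rod's lower end was hard to tell from the red tool behind it. A second look above the mouth matched the prediction to within 1 pixel. I did not measure the bystanders' positions at the end. I never steered near them, and those in the last views look undisturbed.

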